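Stack a signal tower on its mount

TASK

Build the signal tower on the grey mount (not the blue one), one module at a time from the bottom up: first the green lens, then the amber lens, then the red lens, and last the black buzzer on top. Each module's foot must sit fully down and upright in the recess below it and be let go before the next one is added. Leave the bottle, the multimeter and the screwdriver where they are.

Things in the scene. Friction and masses are not known exactly. Their poses are not given: they have to be found in the camera images.
- green_mid (a point): Green round lamp module, loose, upright: green drum, 52 mm diameter, 62 mm high with its black foot, 0.11 kg. Point: its centre, 31 mm above the underside; z up. Foot 10 mm high, 36 mm wide at the underside, 43 mm from 6 mm up. Top: recess 46 mm wide, 8 mm deep, in a 3 mm rim, white disc on its floor; the next foot stands on that floor, so centres end 54 mm apart
- amber_mid (a point): Amber (orange-yellow) round lamp module, loose, upright: amber (orange-yellow) drum, 52 mm diameter, 62 mm high with its black foot, 0.11 kg. Point: its centre, 31 mm above the underside; z up. Foot 10 mm high, 36 mm wide at the underside, 43 mm from 6 mm up. Top: recess 46 mm wide, 8 mm deep, in a 3 mm rim, white disc on its floor; the next foot stands on that floor, so centres end 54 mm apart
- red_mid (a point): Red round lamp module, loose, upright: red drum, 52 mm diameter, 62 mm high with its black foot, 0.11 kg. Point: its centre, 31 mm above the underside; z up. Foot 10 mm high, 36 mm wide at the underside, 43 mm from 6 mm up. Top: recess 46 mm wide, 8 mm deep, in a 3 mm rim, white disc on its floor; the next foot stands on that floor, so centres end 54 mm apart
- buzzer_mid (a point): Black buzzer cap of the tower, loose, upright, round: same outline and foot as the lamp modules, 52 mm in diameter, 62 mm high, about 0.12 kg, but with a flat closed top that bears a grey disc with black slots. The point is at its centre, on the axis and 31 mm above the underside; z is its axis, up
- greymount_seat (a point): Light grey tower mount, screwed to the table: round grey, 86 mm wide, flange 6 mm thick, on it a round socket 52 mm in diameter, rim 28 mm above the table; its recess is 46 mm wide, 8 mm deep. Point: middle of the recess floor, 20 mm above the table; z up. The tower is built on this one
- bluemount_seat (a point): Blue tower mount, screwed to the table: square blue, 74 mm wide, flange 6 mm thick, on it a round socket 52 mm in diameter, rim 28 mm above the table; its recess is 46 mm wide, 8 mm deep. Point: middle of the recess floor, 20 mm above the table; z up. It belongs to another tower and is not used
- bottle: Bystander: clear plastic drinking bottle with a blue cap, standing, 64 mm in diameter, 190 mm high; origin at the middle of its underside, z up
- meter: Bystander: yellow hand-held multimeter lying on its back, 70 x 130 x 30 mm (x, y, z); origin at the middle of its underside
- driver: Bystander: screwdriver with a red handle, 180 mm long and 26 mm thick at most, lying along its x axis, handle towards its -x; origin near its middle, at the underside

How it is judged:
On the way, in this order (a step that is already met when the one before it is completed fails the run):
1. the green lens is seated in the grey mount and released (horizontal distance between green_mid and greymount_seat below 0.005 m and z of green_mid in the frame of greymount_seat between 0.028 and 0.034 m and angle between green_mid's own z axis and vertical below 0.08 rad and contact force between the fingers and green below 0.05 N), for 0.2 s.
2. the amber lens is seated on the green lens and released (horizontal distance between amber_mid and green_mid below 0.005 m and z of amber_mid in the frame of green_mid between 0.051 and 0.057 m and angle between amber_mid's own z axis and vertical below 0.08 rad and contact force between the fingers and amber below 0.05 N), for 0.2 s.
3. the red lens is seated on the amber lens and released (horizontal distance between red_mid and amber_mid below 0.005 m and z of red_mid in the frame of amber_mid between 0.051 and 0.057 m and angle between red_mid's own z axis and vertical below 0.08 rad and contact force between the fingers and red below 0.05 N), for 0.2 s.
4. the black buzzer is seated on the red lens and released (horizontal distance between buzzer_mid and red_mid below 0.005 m and z of buzzer_mid in the frame of red_mid between 0.051 and 0.057 m and angle between buzzer_mid's own z axis and vertical below 0.08 rad and contact force between the fingers and buzzer below 0.05 N), for 0.2 s.
At the end, for the whole second after the job is handed in: Green in the grey mount, amber on green, red on amber, buzzer on red: each within 5 mm of the axis of what is below it, at its seated height (centre 31 mm above the mount's seat, then 54 mm from centre to centre) within 3 mm, upright within 0.08 rad, at rest and released (all of step 1 and all of step 2 and all of step 3 and all of step 4 and linear speed of each of green, amber, red, buzzer below 0.01 m/s and angular speed of each of green, amber, red, buzzer below 0.1 rad/s); the robot touches nothing.
It fails at once if the bottle is shifted by more than 40 mm or tipped (distance of bottle from where it was at the start of the episode above 0.04 m or angle between bottle's own z axis and vertical above 0.35 rad).
It fails at once if the multimeter is shifted by more than 40 mm (distance of meter from where it was at the start of the episode above 0.04 m).
It fails at once if the screwdriver is shifted by more than 40 mm (distance of driver from where it was at the start of the episode above 0.04 m).
It also fails if it takes over 109 s, if anything falls off the work surface, if the arm or the gripper's body presses on something with over 40 N, if the wrist force passes 120 N, or if a joint passes its speed limit or range.

ROBOT

A 6-joint arm with a two-finger parallel gripper is mounted at the origin on the work surface. World frame = base frame: x ahead of the robot, y to its left, z up, the work surface at z = 0. Lengths are in m, angles in rad, forces in N, time in s.
With the tool pointing down it reaches from about 0.375 to 0.975 m from the base axis. Payload 3.8 kg.
Tool frame: the origin (TCP) lies at the very end of the fingers, on their centre line; the grasp point (between the pads) lies 19 mm behind it (robot.grasp_offset is the z of the grasp point in the tool frame, in m); z points along the fingers, y is the line along which they close (so a half turn about z gives the same grasp; the last joint's range is limited). The gripper opens to 85 mm and grips with 20 to 120 N. Pads are 22 mm wide; open, the fingers measure 114 mm over their backs; the gripper's body (76 mm by 85 mm) begins 54 mm behind the grasp point. The pads swing forward as they close: fully open they stand 13 mm farther back than shut.
Start: joints at [-1.218, 0.264, 1.604, -0, 1.274, -0.037], TCP at [0.256, -0.624, 0.231] pointing down, gripper open.
Joint ranges: [-2.63, 2.63], [-0.94, 2.18], [0.31, 2.57], [-1.31, 4.45], [0, 2.66], [-2.55, 2.55]. Speed limits (rad/s): [2.57, 2.57, 3.14, 3.14, 3.14, 3.14].

INTERFACE

Orientations are given as [roll, pitch, yaw] about the fixed x, y, z axes, in that order (R = Rz(yaw) Ry(pitch) Rx(roll)).
In Python, from bench import robot gives the robot as it stands.
- The arm moves only by the tool jog_arm, never from a script. Its argument "deltas" is text: rows parted by semicolons, each of 7 numbers parted by spaces: the shift along the tool's x, y, z in mm, then the turn, a rotation vector about the tool's x, y, z in degrees, then the opening in per cent of the stroke, from 0 (shut) to 100 (fully open). In form: dx dy dz wx wy wz fingers; .... A call has 1 to 20 rows; each row is the pose to reach, as a shift and turn from the pose commanded when the call began, along the tool's axes at that moment; what a row does not reach only later rows make up. A row lasts 1/12 s, in which the tool goes at most 41.7 mm and 7.16 degrees, less where a joint would pass 70% of its speed; a pose out of reach is approached as far as the arm can. A call with a gripper value outside its range is refused whole. The fingers move at their own pace and stop on an object; "grip_force" is the grip in N (left out, the last holds). Time passes only in rows, so rows that repeat a pose let the fingers close. It gives the time, the measured TCP pose, the force, the opening and the grip force at its end, in the units of the state.
- robot.state(): the state, without advancing time (a new reading comes with each control period).
- robot.read_camera(name): name is "scene" or "side" or "wrist"; returns (picture, depth): 420x560x3 uint8, red, green, blue; 420x560 float32, m along the optical axis (not along the pixel's ray), 0 where there is no reading.
- robot.camera_params(name): a dict with "vfov" (degrees; the focal length in pixels is half the picture's height over the tangent of half this angle, whatever the lens; pixels are square), "cx", "cy" (the principal point, pixels), "position" and "rotation" of the camera in the world; the wrist camera has in their place "tool_from_camera" (4x4, takes a point from camera to tool coordinates, whose origin is the TCP and whose axes are the flange's). Camera axes: x right, y up, looking along -z (the intrinsics and any distortion apply to the point x, -y, -z); pixel columns grow to the right and rows downward; lengths in m; the calibration is good to about 2 mm. A picture is of the moment at which its call begins: read the wrist's pose just before it. camera_params takes no time and is no camera call.
- robot.close_job(): hands the job in; it is judged then, once.
Trained networks look in the newest picture that a camera, given by its name, has taken for a name from the list of things; names that differ only in an ending like _2 or _b are one class to them, and where a whole thing is asked for, a point or a joint stands for the part that bears it (a point fixed in the world has none). Each returns a list of dicts, best first, with "conf" (0 to 1); they miss things now and then, are a little off and sometimes report something else, mostly with a low value. They report only what shows in the picture. A call takes as long as a camera call.
- robot.outline_of(name, camera): "region" (420x560 bool, what is visible of it) and "xy" ([column, row] in pixels, amid what is visible of it).
The state is a dict: "clock": time; "joint_pos": joint angles; "dq": joint speeds; "joint_torque": joint torques, N m; "tcp_pos": TCP position; "tcp_rot": TCP orientation; "wrist_force": force on the tool from outside, world axes, zero at the start; "wrist_torque": the same for the moment, N m; "gripper_width": finger opening in m; "gripper_force": force on a finger pad.
Only numpy, scipy, OpenCV 4.12 (cv2) and the standard library are available. Lean on these libraries where they do the work, as an engineer would, in place of code of your own. Each camera call takes 0.05 s, during which the arm holds its last target. There are 200 camera calls.

## Working session

There is one attempt and no reset: what is moved stays moved. The work goes in short steps, Python scripts to look and compute and a tool call to move; the robot and the scene stay as the last step left them, time stands still between calls to the robot, and variables do not carry over. Pictures are saved under pics/ and viewed, at most 14 in all, crops included, and the job is handed in when it is done.

Besides the shell and the picture viewer there is one more tool, called after "Request:" by a JSON object that holds its "op" and its "data", one argument or row to a line. jog_arm: Moves the arm, as the interface text tells. Its arguments: {"type":"object","properties":{"deltas":{"type":"string"},"grip_force":{"type":"number"}},"required":["deltas"]}

```bash
mkdir -p pics; cat > h.py <<'E'
import numpy as np, cv2
from scipy.spatial.transform import Rotation as R
from bench import robot
def save(name,fn):
    im,d=robot.read_camera(name); cv2.imwrite('pics/'+fn,im[:,:,::-1]); return im,d
def pose():
    s=robot.state(); T=np.eye(4); T[:3,:3]=R.from_euler('xyz',s['tcp_rot']).as_matrix(); T[:3,3]=s['tcp_pos']; return T
def cam(name,T=None):
    p=robot.camera_params(name); f=210/np.tan(np.radians(p['vfov'])/2)
    if 'position' in p:
        M=np.eye(4); r=np.array(p['rotation']); M[:3,:3]=r if r.shape==(3,3) else R.from_euler('xyz',r).as_matrix(); M[:3,3]=p['position']
    else: M=T@np.array(p['tool_from_camera'])
    return f,p['cx'],p['cy'],M,p
def pts(name,d,mask,T=None):
    f,cx,cy,M,p=cam(name,T); v,u=np.nonzero(mask&(d>0)); z=d[v,u]
    dist=p.get('distortion')
    P=np.c_[(u-cx)/f*z,-(v-cy)/f*z,-z]
    return P@M[:3,:3].T+M[:3,3],u,v
def circ(xy):
    A=np.c_[2*xy,np.ones(len(xy))]; s=np.linalg.lstsq(A,(xy**2).sum(1),rcond=None)[0]
    return s[:2],np.sqrt(s[2]+s[:2]@s[:2])
E
cat > a.py <<'E'
from h import *
np.set_printoptions(precision=4,suppress=True)
s=robot.state();print(s)
for c in ['scene','side','wrist']:
    T=pose(); im,d=save(c,c+'0.png'); p=robot.camera_params(c);print(c,p)
    for n in ['green_mid','amber_mid','red_mid','buzzer_mid','greymount_seat','bluemount_seat','bottle','meter','driver']:
        for o in robot.outline_of(n,c)[:2]:
            P,u,v=pts(c,d,o['region'],T)
            if len(P): print(n,round(o['conf'],2),np.round(o['xy']),len(P),'lo',np.percentile(P,3,axis=0),'hi',np.percentile(P,97,axis=0))
E
python3 a.py; python3 -c "
import cv2,numpy as np
cv2.imwrite('pics/all0.png',cv2.resize(np.hstack([cv2.imread('pics/%s0.png'%c) for c in ('scene','side')]),(800,300)))"
```

```text
{'clock': 0.0, 'joint_pos': array([-1.2179,  0.2648,  1.6054, -0.    ,  1.2737, -0.0369]), 'dq': array([-0.0006,  0.0008, -0.0027,  0.0013, -0.0007,  0.0003]), 'joint_torque': array([  0.0015, -51.5103, -36.731 ,  -0.    ,   0.0127,  -0.    ]), 'tcp_pos': array([ 0.2562, -0.6237,  0.2299]), 'tcp_rot': array([-3.1393, -0.0001,  0.3898]), 'wrist_force': array([ 0.1215, -0.4354,  0.4967]), 'wrist_torque': array([ 0.0301,  0.0219, -0.0452]), 'gripper_force': 0.0, 'gripper_width': 0.08545462573348894}
scene {'vfov': 44.16227441913869, 'cx': 279.06380977423873, 'cy': 210.24771019631854, 'position': array([1.0832, 0.9434, 1.0421]), 'rotation': array([0.7856, 0.0171, 2.5578])}
green_mid 0.72 [248. 133.] 319 lo [ 0.4081 -0.2865  0.0066] hi [ 0.4547 -0.2379  0.0594]
amber_mid 0.84 [203. 149.] 365 lo [ 0.5599 -0.3639 -0.0027] hi [ 0.6089 -0.2408  0.0599]
red_mid 0.8 [363. 244.] 493 lo [0.406  0.292  0.0114] hi [0.4544 0.3401 0.0606]
buzzer_mid 0.68 [314. 181.] 831 lo [ 0.3501 -0.0252  0.0033] hi [0.4422 0.0933 0.0332]
buzzer_mid 0.66 [314. 282.] 501 lo [0.5802 0.3241 0.014 ] hi [0.6232 0.3673 0
[... 1082 characters left out ...]
 [270. 240.] 756 lo [0.5281 0.0838 0.0027] hi [0.6007 0.1538 0.0301]
bluemount_seat 0.67 [325. 198.] 539 lo [ 0.5258 -0.1382  0.0032] hi [ 0.6002 -0.0651  0.0298]
bottle 0.69 [174. 315.] 3123 lo [0.4637 0.452  0.0044] hi [0.5124 0.5041 0.1907]
meter 0.78 [357. 248.] 1585 lo [ 0.3387 -0.0273  0.0056] hi [0.4378 0.0921 0.0359]
driver 0.54 [241. 177.] 261 lo [ 0.6875 -0.0649  0.0039] hi [ 0.8382 -0.0236  0.0284]
wrist {'vfov': 61.95354281681598, 'cx': 281.70805739593595, 'cy': 203.53252407333184, 'tool_from_camera': array([[-0.0008,  0.9641,  0.2655,  0.0675],
       [ 1.    ,  0.0008,  0.0003,  0.0007],
       [ 0.0001,  0.2655, -0.9641, -0.1425],
       [ 0.    ,  0.    ,  0.    ,  1.    ]])}
```

View pics/all0.png

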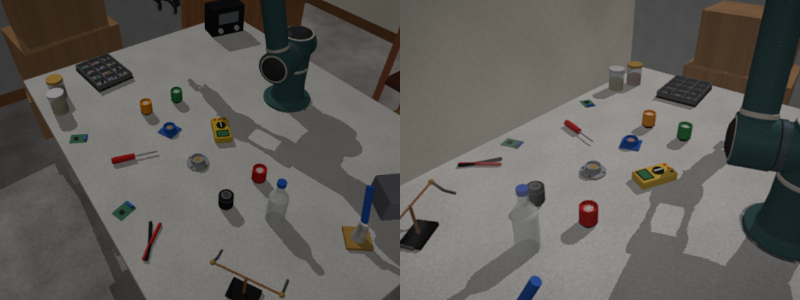

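```bash
cat > m.py <<'E'
from h import *
np.set_printoptions(precision=4,suppress=True)
# top-surface circle fits from both cameras; region seeds by xy
seeds=dict(green=(.431,-.264,.062),amber=(.585,-.268,.062),red=(.431,.316,.062),buzzer=(.60,.343,.062),grey=(.564,.12,.028),blue=(.562,-.10,.028))
for c in ['scene','side']:
    im,d=robot.read_camera(c); P,u,v=pts(c,d,np.ones(d.shape,bool))
    for n,(x,y,h) in seeds.items():
        m=(abs(P[:,2]-h)<.006)&(np.hypot(P[:,0]-x,P[:,1]-y)<.035)
        Q=P[m]; h2=cv2.minEnclosingCircle(Q[:,:2].astype(np.float32)) if len(Q) else None
        print(c,n,len(Q),Q.mean(0) if len(Q) else 0,h2)
E
python3 m.py
```

```text
scene green 48 [ 0.4321 -0.263   0.0588] ((0.4281364977359772, -0.2628435790538788), 0.028283583000302315)
scene amber 48 [ 0.5843 -0.2647  0.0594] ((0.585123598575592, -0.2671217918395996), 0.030519472435116768)
scene red 80 [0.4288 0.3145 0.0587] ((0.4298488199710846, 0.31462791562080383), 0.0271330326795578)
scene buzzer 290 [0.5988 0.3431 0.0596] ((0.5976951122283936, 0.34259480237960815), 0.02771650440990925)
scene grey 62 [0.5671 0.1188 0.025 ] ((0.5647317171096802, 0.11731003224849701), 0.027900760993361473)
scene blue 53 [ 0.5618 -0.1034  0.0245] ((0.5621859431266785, -0.10418407618999481), 0.027171695604920387)
side green 154 [ 0.4326 -0.2675  0.0598] ((0.43342986702919006, -0.26758748292922974), 0.030974896624684334)
side amber 132 [ 0.5861 -0.2696  0.0601] ((0.586184561252594, -0.2695823311805725), 0.0294004175812006)
side red 298 [0.4302 0.3121 0.0598] ((0.43095871806144714, 0.3131401538848877), 0.02755558118224144)
side buzzer 354 [0.5958 0.3408 0.0629] ((0.6002209782600403, 0.33930134773254395), 0.027876129373908043)
side grey 191 [0.5674 0.114  0.0259] ((0.5657098293304443, 0.11272072046995163), 0.02815697155892849)
side blue 146 [ 0.5638 -0.1063  0.0263] ((0.564845621585846, -0.10558751970529556), 0.02817985601723194)
```

The scene shows the green (175,95), amber (146,105), red (260,173) and buzzer (226,199) modules, the grey mount (198,161) and the bottle (278,205), at half scale. These match the depth-based positions, so I'll move over green for a close look.

```bash
cat > go.py <<'E'
import sys
from h import *
# usage: go.py x y z [x y z ...] (m): tool-frame deltas to vertical tool at yaw .39
T=pose(); G=R.from_euler('xyz',[np.pi,0,0.39]).as_matrix(); a=list(map(float,sys.argv[1:]))
w=np.degrees(R.from_matrix(T[:3,:3].T@G).as_rotvec())
for i in range(0,len(a),3):
    d=T[:3,:3].T@(np.array(a[i:i+3])-T[:3,3])*1000; print(np.round(d,1),np.round(w,2),'n',np.linalg.norm(d)/41.7)
E
python3 go.py .431 -.265 .2
```

```text
[ 298.  -266.1   31.3] [-0.   -0.   -0.01] n 9.60900353815918
```

Request:
{"op": "jog_arm", "data": {
  "deltas": "298 -266 30 0 0 0 100;298 -266 30 0 0 0 100;298 -266 30 0 0 0 100;298 -266 30 0 0 0 100;298 -266 30 0 0 0 100;298 -266 30 0 0 0 100;298 -266 30 0 0 0 100;298 -266 30 0 0 0 100;298 -266 30 0 0 0 100;298 -266 30 0 0 0 100;298 -266 30 0 0 0 100;298 -266 30 0 0 0 100;298 -266 30 0 0 0 100"
}}

```text
clock: 2.68
tcp_pos: [0.4311, -0.2655, 0.2016]
tcp_rot: [3.141, 0.0, 0.39]
wrist_force: [0.4, -0.5, 0.7]
gripper_width: 0.0851
gripper_force: 0.0
```

```bash
cat > w.py <<'E'
import sys
from h import *
np.set_printoptions(precision=4,suppress=True)
# w.py name x y topz [png]: circle centre of the top near x,y in the wrist view
n,x,y,h=sys.argv[1],*map(float,sys.argv[2:5])
T=pose(); im,d=robot.read_camera('wrist')
if len(sys.argv)>5: cv2.imwrite('pics/'+sys.argv[5],im[:,:,::-1])
P,u,v=pts('wrist',d,np.ones(d.shape,bool),T)
m=(abs(P[:,2]-h)<.006)&(np.hypot(P[:,0]-x,P[:,1]-y)<.04); Q=P[m]
H=cv2.convexHull(Q[:,:2].astype(np.float32))[:,0]
print('depth',len(Q),Q.mean(0),'hull',circ(H),cv2.minEnclosingCircle(H),'pix',u[m].mean(),v[m].mean())
for o in robot.outline_of(n,'wrist')[:2]:
    k,uu,vv=pts('wrist',d,o['region'],T); print('net',o['conf'],o['xy'],k[k[:,2]>h-.008].mean(0))
print(T[:3,3])
E
python3 w.py green_mid .431 -.265 .062 w1.png
```

```text
depth 811 [ 0.4311 -0.2687  0.061 ] hull (array([ 0.4314, -0.2685]), np.float64(0.025677027795413438)) ((0.4311959147453308, -0.26853063702583313), 0.02620282955467701) pix 284.3538840937115 192.38840937114674
net 0.8 [285.1, 187.3] [ 0.4316 -0.2688  0.0571]
[ 0.4311 -0.2655  0.2016]
```

View pics/w1.png

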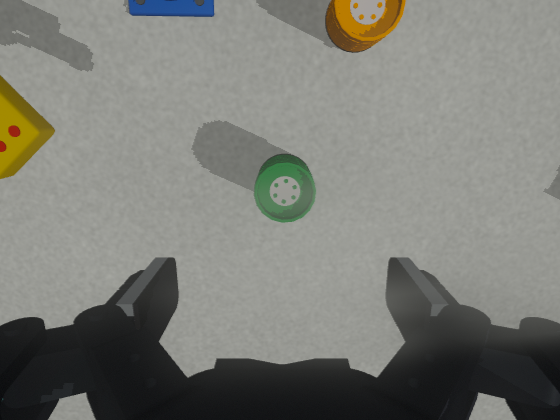

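The wrist view shows green upright at (285,190), with both fingers clear of it. The circle fit radius of 25.7 mm matches the drum, so I'll descend.

```bash
python3 go.py .4313 -.2685 .2 .4313 -.2685 .02
```

```text
[-0.4  2.3  1.5] [ 0.04  0.   -0.08] n 0.0669625132107753
[ -0.4   2.2 181.5] [ 0.04  0.   -0.08] n 4.353479351615746
```

Request:
{"op": "jog_arm", "data": {
  "deltas": "-1 3 40 0 0 0 100;-1 3 80 0 0 0 100;-1 3 120 0 0 0 100;-1 3 160 0 0 0 100;-1 3 182 0 0 0 100;-1 3 182 0 0 0 100;-1 3 182 0 0 0 40;-1 3 182 0 0 0 40;-1 3 182 0 0 0 40;-1 3 182 0 0 0 40;-1 3 182 0 0 0 40;-1 3 182 0 0 0 40",
  "grip_force": 30
}}

```text
clock: 3.78
tcp_pos: [0.4332, -0.2698, 0.0219]
tcp_rot: [3.137, -0.002, 0.39]
wrist_force: [-1.7, -0.5, 6.6]
gripper_width: 0.0515
gripper_force: 31.8
```

```bash
python3 go.py .4333 -.2698 .2 .482 .081 .2
```

```text
[   0.5    0.8 -178.1] [ 0.26 -0.13  0.01] n 4.270757131303534
[ 179.  -305.1 -179.1] [ 0.26 -0.13  0.01] n 9.507247601343645
```

Request:
{"op": "jog_arm", "data": {
  "deltas": "0 0 -40 0 0 0 40;0 0 -80 0 0 0 40;0 0 -120 0 0 0 40;0 0 -160 0 0 0 40;0 0 -180 0 0 0 40;20 -34 -180 0 0 0 40;40 -68 -180 0 0 0 40;60 -102 -180 0 0 0 40;80 -136 -180 0 0 0 40;100 -170 -180 0 0 0 40;120 -204 -180 0 0 0 40;140 -238 -180 0 0 0 40;160 -272 -180 0 0 0 40;179 -305 -180 0 0 0 40;179 -305 -180 0 0 0 40;179 -305 -180 0 0 0 40;179 -305 -180 0 0 0 40"
}}

```text
clock: 5.2
tcp_pos: [0.4807, 0.0819, 0.1996]
tcp_rot: [3.141, -0.0, 0.391]
wrist_force: [0.1, -0.7, -1.5]
gripper_width: 0.0513
gripper_force: 32.6
```

```bash
python3 w.py greymount_seat .565 .115 .028 w2.png
```

```text
depth 726 [0.5677 0.1141 0.0273] hull (array([0.5661, 0.1134]), np.float64(0.02558769173592305)) ((0.5660218000411987, 0.11337511986494064), 0.02598418854176998) pix 284.767217630854 76.12534435261708
net 0.69 [287.4, 75.3] [0.567  0.1138 0.0232]
[0.4807 0.0819 0.1996]
```

View pics/w2.png

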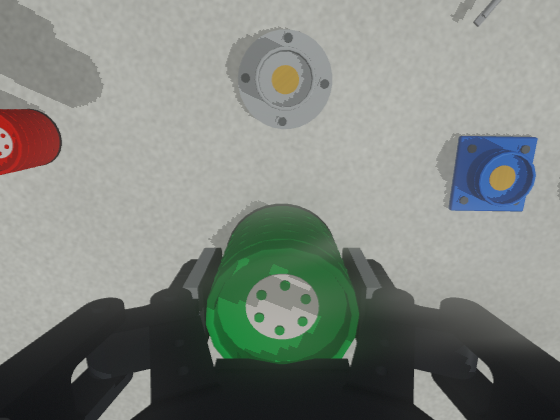

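The grey mount is clear at (285,78). Green is held upright with its top at (282,305). Next I'll measure the offset of the held lens from the TCP.

```bash
cat > held.py <<'E'
from h import *
np.set_printoptions(precision=4,suppress=True)
T=pose(); im,d=robot.read_camera('wrist')
P,u,v=pts('wrist',d,np.ones(d.shape,bool),np.eye(4))  # tool coordinates
m=(np.hypot(P[:,0],P[:,1])<.04)&(P[:,2]<-.02)&(P[:,2]>-.055)&(abs(P[:,1])<.024); Q=P[m]
print('top z tool',np.percentile(Q[:,2],[2,10,25,50,75]))
# front arc of the rim: for each y column, largest x near rim height
zr=np.percentile(Q[:,2],3); K=Q[abs(Q[:,2]-zr)<.003]; H=cv2.convexHull(K[:,:2].astype(np.float32))[:,0]
H=H[H[:,0]>np.median(K[:,0])]
print(circ(H), 'xmax',np.percentile(K[:,0],[0,1,50,99,100]),'-> x centre',np.percentile(K[:,0],99.5)-.026, len(K))
E
python3 held.py; python3 go.py .566 .1138 .2 .566 .1138 .042
```

```text
top z tool [-0.0405 -0.0395 -0.0338 -0.0324 -0.0318]
(array([-0.0002,  0.0007]), np.float64(0.025505355802859966)) xmax [-0.0178 -0.0163  0.0137  0.0248  0.0253] -> x centre -0.0010627896483907592 2888
[91.4  1.5 -0.6] [ 0.02 -0.   -0.12] n 2.192098755874529
[ 91.4   1.5 157.4] [ 0.02 -0.   -0.12] n 4.364592863628221
```

Request:
{"op": "jog_arm", "data": {
  "deltas": "40 0 0 0 0 0 40;80 1 0 0 0 0 40;91 1 0 0 0 0 40;91 1 30 0 0 0 40;91 1 60 0 0 0 40;91 1 90 0 0 0 40;91 1 115 0 0 0 40;91 1 130 0 0 0 40;91 1 140 0 0 0 40;91 1 146 0 0 0 40;91 1 150 0 0 0 40;91 1 153 0 0 0 40;91 1 156 0 0 0 40;91 1 158 0 0 0 40;91 1 158 0 0 0 40;91 1 158 0 0 0 40"
}}

```text
clock: 6.68
tcp_pos: [0.5663, 0.1156, 0.0421]
tcp_rot: [3.141, -0.002, 0.39]
wrist_force: [1.1, -1.3, -0.4]
gripper_width: 0.0515
gripper_force: 32.6
```

Request:
{"op": "jog_arm", "data": {
  "deltas": "0 0 1 0 0 0 40;0 0 1 0 0 0 40;0 0 1 0 0 0 100;0 0 1 0 0 0 100;0 0 1 0 0 0 100;0 0 1 0 0 0 100;0 0 1 0 0 0 100;0 0 -40 0 0 0 100;0 0 -80 0 0 0 100;0 0 -120 0 0 0 100;0 0 -158 0 0 0 100;0 0 -158 0 0 0 100;0 0 -158 0 0 0 100;0 0 -158 0 0 0 100"
}}

```text
clock: 7.85
tcp_pos: [0.5653, 0.1155, 0.1991]
tcp_rot: [-3.142, -0.0, 0.39]
wrist_force: [-0.0, 1.0, -1.2]
gripper_width: 0.0851
gripper_force: 0.0
```

```bash
python3 w.py green_mid .566 .1138 .082 w3.png; python3 go.py .565 .1147 .22 .585 -.2685 .22
```

```text
depth 945 [0.5652 0.1149 0.081 ] hull (array([0.5655, 0.1152]), np.float64(0.02572934014259602)) ((0.565420925617218, 0.11516555398702621), 0.02609284594655037) pix 281.6074074074074 198.18201058201058
net 0.64 [282.4, 194.6] [0.5653 0.1147 0.0772]
[0.5653 0.1155 0.1991]
[  0.5   1.  -22.9] [-0.05  0.21 -0.01] n 0.5496278402931604
[-126.6  363.   -22.7] [-0.05  0.21 -0.01] n 9.2353355136049
```

View pics/w3.png

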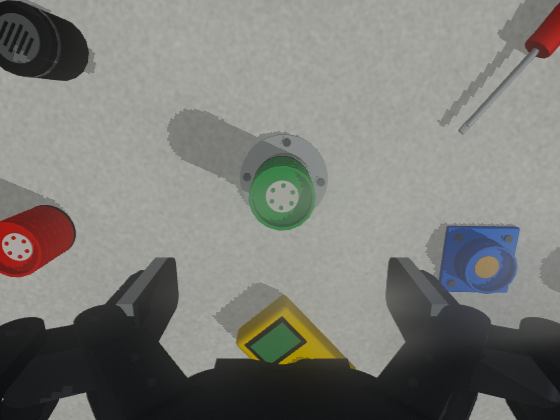

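Green sits fully down in the grey mount: its top is at z 0.081, seen at (282,197). On to amber.

Request:
{"op": "jog_arm", "data": {
  "deltas": "-13 36 -20 0 0 0 100;-27 77 -20 0 0 0 100;-40 115 -20 0 0 0 100;-54 154 -20 0 0 0 100;-68 193 -20 0 0 0 100;-81 232 -20 0 0 0 100;-95 271 -20 0 0 0 100;-108 310 -20 0 0 0 100;-120 345 -20 0 0 0 100;-127 363 0 0 0 0 100;-127 363 0 0 0 0 100;-127 363 0 0 0 0 100;-127 363 0 0 0 0 100"
}}

```text
clock: 9.03
tcp_pos: [0.585, -0.2675, 0.1973]
tcp_rot: [-3.138, 0.002, 0.39]
wrist_force: [0.0, -0.5, 0.2]
gripper_width: 0.0852
gripper_force: 0.0
```

```bash
python3 w.py amber_mid .585 -.2685 .062; python3 go.py .585 -.2685 .02
```

```text
depth 826 [ 0.5854 -0.2714  0.0609] hull (array([ 0.5858, -0.2711]), np.float64(0.02562014193401839)) ((0.5856515169143677, -0.2712228298187256), 0.02606702409684658) pix 286.1876513317191 193.17917675544794
net 0.76 [288.6, 189.9] [ 0.5857 -0.2714  0.0571]
net 0.63 [7.1, 272.0] [nan nan nan]
[ 0.585  -0.2675  0.1973]
[ -1.5   1.1 179.1] [-0.05  0.01  0.07] n 4.294989543911772w.py:13: RuntimeWarning: Mean of empty slice.
  k,uu,vv=pts('wrist',d,o['region'],T); print('net',o['conf'],o['xy'],k[k[:,2]>h-.008].mean(0))
  ret = um.true_divide(
```

Request:
{"op": "jog_arm", "data": {
  "deltas": "-1 3.5 40 0 0 0 100;-1 3.5 80 0 0 0 100;-1 3.5 120 0 0 0 100;-1 3.5 160 0 0 0 100;-1 3.5 178 0 0 0 100;-1 3.5 178 0 0 0 100;-1 3.5 178 0 0 0 40;-1 3.5 178 0 0 0 40;-1 3.5 178 0 0 0 40;-1 3.5 178 0 0 0 40;-1 3.5 178 0 0 0 40;-1 3.5 178 0 0 0 40",
  "grip_force": 30
}}

```text
clock: 10.13
tcp_pos: [0.5889, -0.2726, 0.0248]
tcp_rot: [3.138, -0.004, 0.39]
wrist_force: [-0.1, 2.8, 7.4]
gripper_width: 0.0514
gripper_force: 31.5
```

```bash
python3 go.py .585 -.271 .22 .5654 .1152 .22
```

```text
[  -2.1   -2.3 -195.2] [ 0.2  -0.24 -0.03] n 4.682132240356143
[ 126.4 -367.  -196. ] [ 0.2  -0.24 -0.03] n 10.427488589023366
```

Request:
{"op": "jog_arm", "data": {
  "deltas": "0 0 -40 0 0 0 40;0 0 -80 0 0 0 40;0 0 -120 0 0 0 40;0 0 -160 0 0 0 40;0 0 -196 0 0 0 40;12 -37 -196 0 0 0 40;25 -74 -196 0 0 0 40;38 -110 -196 0 0 0 40;50 -147 -196 0 0 0 40;63 -184 -196 0 0 0 40;76 -220 -196 0 0 0 40;88 -257 -196 0 0 0 40;101 -294 -196 0 0 0 40;114 -330 -196 0 0 0 40;126 -367 -196 0 0 0 40;126 -367 -196 0 0 0 40;126 -367 -196 0 0 0 40;126 -367 -196 0 0 0 40"
}}

```text
clock: 11.63
tcp_pos: [0.5636, 0.1152, 0.218]
tcp_rot: [3.141, -0.001, 0.391]
wrist_force: [-0.6, 0.1, -1.7]
gripper_width: 0.0515
gripper_force: 32.4
```

```bash
python3 held.py; python3 go.py .5654 .1152 .1
```

```text
top z tool [-0.0377 -0.0367 -0.0312 -0.0296 -0.029 ]
(array([-0.0016,  0.0006]), np.float64(0.025486317904357667)) xmax [-0.0199 -0.0187  0.0116  0.0234  0.0239] -> x centre -0.002499421375664869 2796
[  1.8  -0.  117.8] [ 0.05 -0.04 -0.02] n 2.826284233791234
```

Request:
{"op": "jog_arm", "data": {
  "deltas": "3 0 30 0 0 0 40;3 0 60 0 0 0 40;3 0 85 0 0 0 40;3 0 95 0 0 0 40;3 0 103 0 0 0 40;3 0 108 0 0 0 40;3 0 112 0 0 0 40;3 0 115 0 0 0 40;3 0 118 0 0 0 40;3 0 120 0 0 0 40;3 0 120 0 0 0 40;3 0 120 0 0 0 40"
}}

```text
clock: 12.68
tcp_pos: [0.5676, 0.1166, 0.0988]
tcp_rot: [3.141, -0.003, 0.39]
wrist_force: [1.0, -0.3, 3.4]
gripper_width: 0.0512
gripper_force: 32.8
```

Request:
{"op": "jog_arm", "data": {
  "deltas": "0 0 0 0 0 0 40;0 0 0 0 0 0 40;0 0 0 0 0 0 100;0 0 0 0 0 0 100;0 0 0 0 0 0 100;0 0 0 0 0 0 100;0 0 0 0 0 0 100;0 0 -40 0 0 0 100;0 0 -80 0 0 0 100;0 0 -120 0 0 0 100;0 0 -158 0 0 0 100;0 0 -158 0 0 0 100;0 0 -158 0 0 0 100;0 0 -158 0 0 0 100"
}}

```text
clock: 13.85
tcp_pos: [0.566, 0.1164, 0.255]
tcp_rot: [-3.142, 0.0, 0.39]
wrist_force: [0.2, 0.3, -0.7]
gripper_width: 0.0855
gripper_force: 0.0
```

```bash
python3 w.py amber_mid .566 .1148 .136 w4.png 2>/dev/null; python3 go.py .43 .3135 .26 .43 .3135 .2
```

```text
depth 923 [0.5649 0.1155 0.135 ] hull (array([0.5655, 0.1158]), np.float64(0.025716833540841425)) ((0.5652918815612793, 0.11573338508605957), 0.02615368925035) pix 281.47020585048756 198.82340195016252
net 0.58 [283.1, 194.6] [0.5653 0.1158 0.1311]
net 0.43 [292.6, 323.6] [0.5787 0.113  0.3279]
[0.566  0.1164 0.255 ]
[ -49.8 -233.8   -6.6] [-0.05  0.22 -0.01] n 5.733870246089474
[ -49.6 -233.7   53.4] [-0.05  0.22 -0.01] n 5.8705102883232705
```

View pics/w4.png

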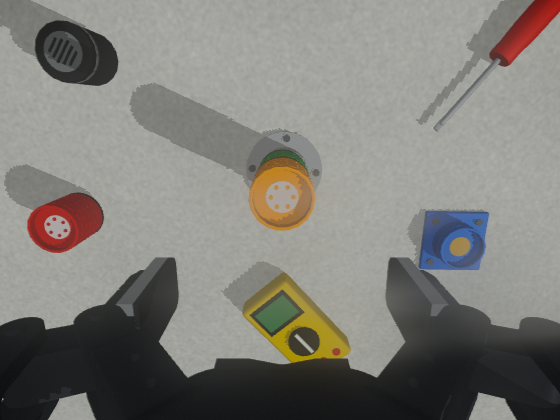

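Amber is seated: its top is at z 0.135, seen at (282,197), and it's coaxial with green. Red is next.

Request:
{"op": "jog_arm", "data": {
  "deltas": "-8 -39 -6 0 0 0 100;-16 -78 -6 0 0 0 100;-25 -117 -6 0 0 0 100;-33 -156 -6 0 0 0 100;-42 -195 -6 0 0 0 100;-50 -225 10 0 0 0 100;-50 -234 40 0 0 0 100;-50 -234 53 0 0 0 100;-50 -234 53 0 0 0 100;-50 -234 53 0 0 0 100;-50 -234 53 0 0 0 100"
}}

```text
clock: 14.87
tcp_pos: [0.432, 0.3131, 0.2026]
tcp_rot: [3.141, 0.0, 0.388]
wrist_force: [0.3, 0.5, 0.5]
gripper_width: 0.0855
gripper_force: 0.0
```

```bash
python3 w.py red_mid .43 .3135 .062 2>/dev/null; python3 go.py .43 .3135 .02
```

```text
depth 801 [0.4292 0.3118 0.0609] hull (array([0.4297, 0.3119]), np.float64(0.025659567294529877)) ((0.4294900596141815, 0.3120204508304596), 0.02608911320567131) pix 281.03995006242195 194.37952559300874
net 0.75 [281.2, 189.2] [0.4293 0.3117 0.0571]
[0.432  0.3131 0.2026]
[ -2.8  -1.  183.7] [-0.02 -0.13 -0.12] n 4.405595247451266
```

Request:
{"op": "jog_arm", "data": {
  "deltas": "-4 0 40 0 0 0 100;-4 0 80 0 0 0 100;-4 0 120 0 0 0 100;-4 0 160 0 0 0 100;-4 0 182 0 0 0 100;-4 0 182 0 0 0 100;-4 0 182 0 0 0 40;-4 0 182 0 0 0 40;-4 0 182 0 0 0 40;-4 0 182 0 0 0 40;-4 0 182 0 0 0 40;-4 0 182 0 0 0 40",
  "grip_force": 30
}}

```text
clock: 15.97
tcp_pos: [0.4301, 0.3137, 0.0235]
tcp_rot: [-3.141, -0.006, 0.39]
wrist_force: [0.8, -3.3, 7.5]
gripper_width: 0.0512
gripper_force: 31.6
```

```bash
python3 go.py .43 .3125 .27 .5654 .1155 .27
```

```text
[   1.     0.9 -246.5] [-0.03 -0.36  0.01] n 5.912131833282481
[  51.3  234.6 -246.3] [-0.03 -0.36  0.01] n 8.249992472618205
```

Request:
{"op": "jog_arm", "data": {
  "deltas": "0 0 -40 0 0 0 40;0 0 -80 0 0 0 40;0 0 -120 0 0 0 40;0 0 -160 0 0 0 40;0 0 -200 0 0 0 40;0 0 -240 0 0 0 40;7 35 -247 0 0 0 40;15 72 -247 0 0 0 40;24 110 -247 0 0 0 40;32 148 -247 0 0 0 40;40 186 -247 0 0 0 40;47 218 -247 0 0 0 40;51 235 -247 0 0 0 40;51 235 -247 0 0 0 40;51 235 -247 0 0 0 40;51 235 -247 0 0 0 40"
}}

```text
clock: 17.3
tcp_pos: [0.5634, 0.1149, 0.2677]
tcp_rot: [-3.141, -0.0, 0.39]
wrist_force: [0.2, -0.1, -1.2]
gripper_width: 0.0513
gripper_force: 32.3
```

```bash
python3 held.py; python3 go.py .5654 .1155 .15
```

```text
top z tool [-0.0389 -0.038  -0.0325 -0.0309 -0.0303]
(array([-0.    ,  0.0005]), np.float64(0.025310898842306386)) xmax [-0.0192 -0.0176  0.0125  0.0247  0.0252] -> x centre -0.0011595578741340831 2923
[  2.1   0.7 117.6] [-0.03 -0.02  0.04] n 2.821789516221522
```

Request:
{"op": "jog_arm", "data": {
  "deltas": "2 0 30 0 0 0 40;2 0 60 0 0 0 40;2 0 82 0 0 0 40;2 0 92 0 0 0 40;2 0 100 0 0 0 40;2 0 105 0 0 0 40;2 0 109 0 0 0 40;2 0 112 0 0 0 40;2 0 115 0 0 0 40;2 0 117 0 0 0 40;2 0 117 0 0 0 40;2 0 117 0 0 0 40"
}}

```text
clock: 18.35
tcp_pos: [0.5668, 0.1154, 0.1516]
tcp_rot: [3.141, -0.003, 0.39]
wrist_force: [-0.4, 0.2, 2.1]
gripper_width: 0.0515
gripper_force: 32.4
```

Request:
{"op": "jog_arm", "data": {
  "deltas": "0 0 0 0 0 0 40;0 0 0 0 0 0 40;0 0 0 0 0 0 100;0 0 0 0 0 0 100;0 0 0 0 0 0 100;0 0 0 0 0 0 100;0 0 0 0 0 0 100;0 0 -40 0 0 0 100;0 0 -80 0 0 0 100;0 0 -120 0 0 0 100;0 0 -158 0 0 0 100;0 0 -158 0 0 0 100;0 0 -158 0 0 0 100;0 0 -158 0 0 0 100"
}}

```text
clock: 19.52
tcp_pos: [0.5655, 0.115, 0.308]
tcp_rot: [3.142, 0.0, 0.39]
wrist_force: [-0.6, 0.0, -0.0]
gripper_width: 0.0853
gripper_force: 0.0
```

```bash
python3 w.py red_mid .566 .1155 .19 w5.png 2>/dev/null; python3 go.py .5985 .3415 .31 .5985 .3415 .2
```

```text
depth 942 [0.5655 0.114  0.189 ] hull (array([0.566 , 0.1143]), np.float64(0.025676676683070856)) ((0.5658401250839233, 0.11418789625167847), 0.026004666462540627) pix 282.16029723991505 197.96178343949043
net 0.61 [281.1, 191.9] [0.5657 0.1141 0.1851]
net 0.58 [6.5, 111.8] [nan nan nan]
[0.5655 0.115  0.308 ]
[ 117.5 -196.7   -4.3] [-0.05  0.21 -0.01] n 5.495537572974113
[ 117.9 -196.6  105.7] [-0.05  0.21 -0.01] n 6.053707002702874
```

View pics/w5.png

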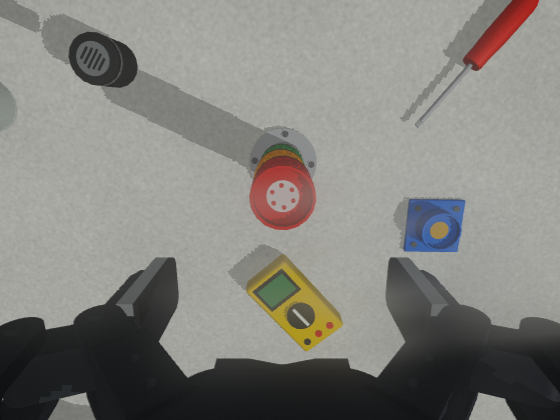

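Red is seated: its top is at z 0.189, seen at (282,197). Now the buzzer.

Request:
{"op": "jog_arm", "data": {
  "deltas": "20 -34 -4 0 0 0 100;40 -68 -4 0 0 0 100;61 -102 -4 0 0 0 100;81 -136 0 0 0 0 100;101 -170 30 0 0 0 100;118 -197 60 0 0 0 100;118 -197 95 0 0 0 100;118 -197 106 0 0 0 100;118 -197 106 0 0 0 100;118 -197 106 0 0 0 100;118 -197 106 0 0 0 100"
}}

```text
clock: 20.53
tcp_pos: [0.601, 0.3415, 0.2042]
tcp_rot: [3.142, -0.002, 0.389]
wrist_force: [0.9, -0.1, 0.1]
gripper_width: 0.0856
gripper_force: 0.0
```

```bash
python3 w.py buzzer_mid .5985 .3415 .062 2>/dev/null; python3 go.py .5985 .3415 .02
```

```text
depth 2859 [0.6    0.3401 0.0621] hull (array([0.5992, 0.3397]), np.float64(0.025583682840509887)) ((0.5991803407669067, 0.33955734968185425), 0.026011085137724876) pix 282.0647079398391 192.81042322490381
net 0.88 [282.0, 189.5] [0.6004 0.3403 0.0619]
[0.601  0.3415 0.2042]
[ -4.1  -0.9 185.7] [-0.02 -0.29 -0.09] n 4.455410459358708
```

Request:
{"op": "jog_arm", "data": {
  "deltas": "-3 1 40 0 0 0 100;-3 1 80 0 0 0 100;-3 1 120 0 0 0 100;-3 1 160 0 0 0 100;-3 1 184 0 0 0 100;-3 1 184 0 0 0 100;-3 1 184 0 0 0 40;-3 1 184 0 0 0 40;-3 1 184 0 0 0 40;-3 1 184 0 0 0 40;-3 1 184 0 0 0 40;-3 1 184 0 0 0 40",
  "grip_force": 30
}}

```text
clock: 21.63
tcp_pos: [0.6008, 0.3415, 0.0228]
tcp_rot: [-3.141, -0.008, 0.39]
wrist_force: [0.5, -1.0, 7.2]
gripper_width: 0.0516
gripper_force: 31.9
```

```bash
python3 go.py .5995 .34 .32 .5657 .1148 .32
```

```text
[   0.5    0.8 -297.2] [-0.02 -0.43 -0.01] n 7.126062593848083
[-116.4  196.3 -298.1] [-0.02 -0.43 -0.01] n 9.002695122579452
```

Request:
{"op": "jog_arm", "data": {
  "deltas": "0 0 -40 0 0 0 40;0 0 -80 0 0 0 40;0 0 -120 0 0 0 40;0 0 -160 0 0 0 40;0 0 -200 0 0 0 40;0 0 -240 0 0 0 40;0 0 -280 0 0 0 40;0 0 -298 0 0 0 40;-18 30 -298 0 0 0 40;-38 64 -298 0 0 0 40;-58 98 -298 0 0 0 40;-78 132 -298 0 0 0 40;-98 166 -298 0 0 0 40;-110 186 -298 0 0 0 40;-116 196 -298 0 0 0 40;-116 196 -298 0 0 0 40;-116 196 -298 0 0 0 40;-116 196 -298 0 0 0 40"
}}

```text
clock: 23.13
tcp_pos: [0.565, 0.1159, 0.3168]
tcp_rot: [-3.141, -0.001, 0.39]
wrist_force: [-0.7, -0.0, -1.5]
gripper_width: 0.0515
gripper_force: 32.3
```

```bash
python3 held.py; python3 go.py .5657 .1148 .205
```

```text
top z tool [-0.0408 -0.0402 -0.0398 -0.0392 -0.0385]
(array([-0.0004,  0.0004]), np.float64(0.024718086742648922)) xmax [-0.019  -0.017   0.0026  0.0225  0.0241] -> x centre -0.002938676059780553 13595
[1.000e-01 1.600e+00 1.115e+02] [-0.03 -0.04  0.06] n 2.6747704704217283
```

Request:
{"op": "jog_arm", "data": {
  "deltas": "1 1 30 0 0 0 40;1 1 60 0 0 0 40;1 1 80 0 0 0 40;1 1 90 0 0 0 40;1 1 97 0 0 0 40;1 1 102 0 0 0 40;1 1 106 0 0 0 40;1 1 109 0 0 0 40;1 1 111 0 0 0 40;1 1 113 0 0 0 40;1 1 113 0 0 0 40;1 1 113 0 0 0 40"
}}

```text
clock: 24.18
tcp_pos: [0.5672, 0.1143, 0.2048]
tcp_rot: [3.141, -0.003, 0.39]
wrist_force: [0.0, 0.4, 2.5]
gripper_width: 0.0511
gripper_force: 32.3
```

Contact force is the same as for the earlier seatings, so I'll release and retreat.

Request:
{"op": "jog_arm", "data": {
  "deltas": "0 0 0 0 0 0 40;0 0 0 0 0 0 40;0 0 0 0 0 0 100;0 0 0 0 0 0 100;0 0 0 0 0 0 100;0 0 0 0 0 0 100;0 0 0 0 0 0 100;0 0 -40 0 0 0 100;0 0 -80 0 0 0 100;0 0 -120 0 0 0 100;0 0 -158 0 0 0 100;0 0 -158 0 0 0 100;0 0 -158 0 0 0 100;0 0 -158 0 0 0 100"
}}

```text
clock: 25.35
tcp_pos: [0.5659, 0.1142, 0.3609]
tcp_rot: [-3.142, 0.0, 0.39]
wrist_force: [-0.2, 0.4, -1.0]
gripper_width: 0.0854
gripper_force: 0.0
```

```bash
python3 w.py buzzer_mid .566 .1148 .244 2>/dev/null; python3 -c "
from h import *
im,d=save('side','s6.png'); cv2.imwrite('pics/s6c.png',cv2.resize(im[100:300,180:380,::-1],(600,600)))"
```

```text
depth 3419 [0.5664 0.1135 0.2441] hull (array([0.5654, 0.113 ]), np.float64(0.02564418614100153)) ((0.5654227137565613, 0.11311202496290207), 0.026016276329755783) pix 281.97162913132496 198.08862240421175
net 0.89 [282.0, 196.3] [0.5667 0.1136 0.2439]
net 0.41 [279.9, 149.1] [nan nan nan]
[0.5659 0.1142 0.3609]
```

View pics/s6c.png

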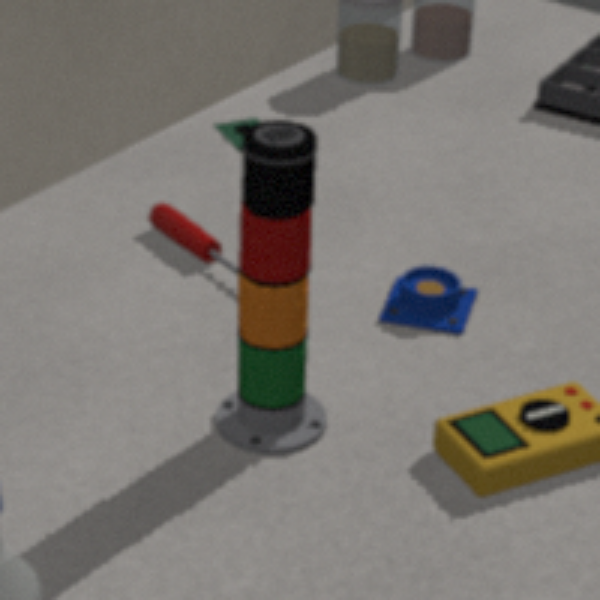

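The full tower stands straight on the grey mount, from (270,420) up to (280,130), with no gaps. The top is at z 0.244, as expected.

```bash
python3 -c "
from bench import robot
print(robot.close_job())"
```

```text
the job is handed in; nothing more can be done
None
```

I built the signal tower on the grey mount (green, amber, red, then the buzzer), with every module seated and released, and handed the job in at about 25 s; no verdict came back.

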